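# Unclamp the strain viewer's filter flap and hold it at its balance point

### The job

Swing the red clamp lever on the blue lens strain viewer outward until it is fully open, so that the filter flap is free. Then take the flap by its steel pull bar, swing it up to its over-centre balance point, where it stands plumb upright, and finish still holding the bar between the fingers there, so that the flap is steady and falls neither way. Do not force the flap while it is clamped, do not drop or slam it or let it go over the back, and leave the loose lens blank, red screwdriver and red pliers where they lie.

Things in the scene. Friction and masses are not known exactly. Their poses are not given: they have to be found in the camera images.
- viewer: Blue light box 100 (x) x 120 (y) x 36 mm with a round glass stage, fixed to the worktop; origin at the centre of its underside, x towards the flap's hinge (away from the robot, yawed up to 0.35 rad), y left to the lever, z up. A dark block (40 x 34 x 36 mm, centred at x -15, y 77 mm) at its left carries the lever between steel cheeks 60 mm high.
- flap_hinge (a point): Middle of the flap's hinge axis, at (35, 0, 45) mm in the viewer's frame; the axis runs along the viewer's y.
- flap (a joint): Black framed filter flap, 100 mm wide, 6 thick, 0.10 to 0.17 kg: 0 = shut, level, pointing to the viewer's -x; grows as it swings up; 1.57 rad = plumb, its balance point; stop at 2.3. Almost frictionless: falls shut below 1.57, over the back above. A steel ear on its left edge is caught under the lever's toe until the lever passes about 1.1 rad.
- pull_bar: Round steel bar, 8 mm thick, 80 mm clear between the side arms at the flap's free end; origin at its middle, 118 mm from the hinge axis in the flap's plane; y along it. A 43 mm open window lies behind it. Shut, it stands 45 mm over the worktop, 33 mm before the light box: fingers closing along the viewer's x straddle it from above, and it revolves in the arms.
- lever_hinge (a point): Middle of the lever's hinge axis, at (-15, 78, 54) mm in the viewer's frame; the axis runs along the viewer's x.
- lever_grip (a point): Middle of the lever's red round grip, 15 mm thick, 46 mm from lever_hinge (the grip reaches from 25 to 61 mm). Can be pinched from above by fingers that close along the viewer's x, and turns between them as it swings.
- lever (a joint): Clamp lever: 0 = shut (red grip upright, steel toe over the flap's ear), grows as the grip swings outward to the viewer's +y, away from the flap; 1.5 rad = fully open at its stop, grip nearly level. It stays where it is left; about 1.1 N at the grip moves it. Starts between 0 and 0.2.
- lens_blank0: Loose clear lens blank, 66 mm wide and 9 mm high, lying to the left of the viewer; leave it alone. Origin at the centre of its underside.
- screwdriver_red: Loose red precision screwdriver, 101 mm long, 11 mm thick, lying to the right of the viewer; leave it alone. Origin at the centre of its underside.
- pliers_red: Loose small red pliers, 119 mm long, lying near the front edge to the right; leave them alone. Origin at the centre of its underside.

How it is judged:
By the outcome, as a careful person would: the job done as asked, in the order asked, and still so for the second after the job is handed in, while the arm keeps its last pose, push and grip.
It also fails if it takes over 54 s, if anything falls off the work surface, if the arm or the gripper's body presses on something with over 40 N, if the wrist force passes 120 N, or if a joint passes its speed limit or range.

### The arm

A 6-joint arm with a two-finger parallel gripper is mounted at the origin on a cart in front of the work surface, level with it; the furniture and walls round the work are solid. World frame = base frame: x ahead of the robot, y to its left, z up, the work surface at z = 0. Lengths are in m, angles in degrees, forces in N, time in s.
With the tool pointing down it reaches from about 0.375 to 0.9 m from the base axis. Payload 3.1 kg.
Tool frame: the origin (TCP) lies on the centre line of the jaws, within the pads' length; the fingertips stand 11 mm ahead of it and the grasp point (between the pads) lies 8 mm behind it; z points along the fingers, y is the line along which they close (so a half turn about z gives the same grasp; the last joint's range is limited). The gripper opens to 87 mm and grips with 3 to 60 N. Pads are 19 mm wide; open, the fingers measure 117 mm over their backs; the gripper's body (75 mm by 190 mm) begins 51 mm behind the grasp point.
Start: joints at [-10.227, 30.224, 82.088, -0, 67.689, -10.227], TCP at [0.625, 0, 0.234] pointing down, gripper open.
Joint ranges: [-176.69, 176.69], [-43.24, 126.21], [12.49, 139.97], [-82, 262], [0, 151.66], [-163.58, 163.58]. Speed limits (degrees/s): [159.86, 159.86, 180, 180, 180, 180].

### API

Orientations are given as a 3x3 rotation matrix whose columns are the frame's x, y, z axes.
In Python, from rig import * gives the robot as it stands.
- The arm moves only by the shell command python3 -m inch 'ROWS'. ROWS is JSON, a list of rows, each an object of numbers: "gripper": the opening in per cent of the stroke, from 0 (shut) to 100 (fully open); "dx", "dy", "dz": the shift along the tool's x, y, z in mm; "turn": the turn about the tool's z in rad. A call has 1 to 12 rows; each row is the pose to reach, as a shift and turn from the pose commanded when the call began, along the tool's axes at that moment; what a row does not reach only later rows make up. A row lasts 1/10 s, in which the tool goes at most 50 mm and 8.59 degrees, less where a joint would pass 70% of its speed; a pose out of reach is approached as far as the arm can. A call with a gripper value outside its range is refused whole. The fingers move at their own pace and stop on an object; the grip force is fixed at half the most. Time passes only in rows, so rows that repeat a pose let the fingers close. It gives the time, the measured TCP pose, the force and the opening at its end, in the units of the state.
- read_state(): the state, without advancing time (a new reading comes with each control period).
- capture(name): name is "scene" or "top" or "wrist"; returns the picture (480x640x3 uint8, red, green, blue); there is no depth.
- get_calibration(name): a dict with "camera_matrix" (3x3 intrinsics, pixels), "world_to_cam" (4x4, takes a point from world to camera coordinates); the wrist camera has in their place "T_tool_cam" (4x4, takes a point from camera to tool coordinates, whose origin is the TCP and whose axes are the flange's). Camera axes: x right, y down, z forward; pixel columns grow to the right and rows downward; lengths in m; the calibration is good to about 2 mm. A picture is of the moment at which its call begins: read the wrist's pose just before it. get_calibration takes no time and is no camera call.
- hand_in(): hands the job in, once; it reports no verdict.
Trained networks look in the newest picture that a camera, given by its name, has taken for a name from the list of things; names that differ only in an ending like _2 or _b are one class to them, and where a whole thing is asked for, a point or a joint stands for the part that bears it (a point fixed in the world has none). Each returns a list of dicts, best first, with "score" (0 to 1); they miss things now and then, are a little off and sometimes report something else, mostly with a low value. They report only what shows in the picture. A call takes as long as a camera call.
- recognise(camera, query): "extent" ([centre column, centre row, width, height] in pixels, round what is visible of it).
The state is a dict: "time_s": time; "joint_positions": joint angles; "qvel": joint speeds; "tau": joint torques, N m; "position": TCP position; "tcp_rot": TCP orientation; "force": force on the tool from outside, world axes, zero at the start; "moment": the same for the moment, N m; "opening": opening from 0.0 (shut) to 1.0 (fully open).
Only numpy, scipy, OpenCV 4.12 (cv2) and the standard library are available. Lean on these libraries where they do the work, as an engineer would, in place of code of your own. Each camera call takes 0.05 s, during which the arm holds its last target. There are 200 camera calls.

## Working session

There is one attempt and no reset: what is moved stays moved. The work goes in short steps, Python scripts to look and compute and a shell command to move; the robot and the scene stay as the last step left them, time stands still between calls to the robot, and variables do not carry over. Pictures are saved under pics/ and viewed, on a budget of 10 in all, crops included, one or two more only if the job needs it, and the job is handed in when it is done.

```bash
ls; mkdir -p pics
python3 - <<'E'
from rig import *
import cv2,numpy as np
s=read_state();print(s)
for c in ["scene","top"]:
    im=capture(c);cv2.imwrite(f"pics/{c}0.png",im[:,:,::-1])
    k=get_calibration(c);print(c,k)
    for q in ["viewer","flap","pull_bar","lever","lens_blank0","screwdriver_red","pliers_red"]:
        print(q,[(np.round(d["extent"]).tolist(),round(d["score"],2)) for d in recognise(c,q)[:2]])
E
```

```text
pics
{'time_s': 0.0, 'joint_positions': array([-1.02265036e+01,  3.02788609e+01,  8.21555019e+01, -2.18610455e-03,
        6.76867736e+01, -1.02265978e+01]), 'qvel': array([0.01318964, 0.08735256, 0.04422491, 0.08033799, 0.03027396,
       0.00436644]), 'tau': array([-5.45745443e-04, -4.40045428e+01, -1.76593530e+01,  6.32597599e-02,
        5.83207863e-02, -1.53719384e-04]), 'position': array([6.24309116e-01, 1.52192370e-04, 2.32577620e-01]), 'tcp_rot': array([[-1.58125838e-05,  9.99997822e-01, -2.08690595e-03],
       [ 9.99999942e-01,  1.65234665e-05,  3.40622749e-04],
       [ 3.40656490e-04, -2.08690044e-03, -9.99997764e-01]]), 'force': array([-0.06398047,  0.19713348, -1.00536737]), 'moment': array([-0.00417091,  0.05158606, -0.04468042]), 'opening': 0.9963037181298163}
scene {'camera_matrix': array([[554.69410555,   0.        , 316.40674853],
       [  0.        , 554.69410555, 233.2262382 ],
       [  0.        ,   0.        ,   1.        ]]), 'world_to_cam': array([[ 0.72114014, -0.69277606, -0.00426943, -0.3121249 ],
       [-0.28120618, -0.28707623, -0.91570209,  0.2580847
[... 346 characters left out ...]
ank0 [([216.0, 241.0, 28.0, 12.0], 0.67)]
screwdriver_red []
pliers_red [([396.0, 366.0, 25.0, 47.0], 0.66)]
top {'camera_matrix': array([[521.57976913,   0.        , 311.55479146],
       [  0.        , 521.57976913, 239.47856756],
       [  0.        ,   0.        ,   1.        ]]), 'world_to_cam': array([[ 0.10542779, -0.99441804, -0.00421282,  0.02149193],
       [-0.97024391, -0.10193442, -0.21962723,  0.50736056],
       [ 0.21797185,  0.02724227, -0.97557477,  1.29623939],
       [ 0.        ,  0.        ,  0.        ,  1.        ]])}
viewer []
flap []
pull_bar []
lever []
lens_blank0 []
screwdriver_red [([406.0, 275.0, 29.0, 2.0], 0.6)]
pliers_red [([424.0, 303.0, 28.0, 35.0], 0.73)]
```

View images.

Run:
```python
import cv2,numpy as np
a=cv2.imread("pics/scene0.png")[180:420,200:440]; b=cv2.imread("pics/top0.png")[130:330,200:460]
a=cv2.resize(a,(400,400),interpolation=cv2.INTER_CUBIC);b=cv2.resize(b,(400,308),interpolation=cv2.INTER_CUBIC)
o=np.zeros((400,800,3),np.uint8);o[:,:400]=a;o[:308,400:]=b;cv2.imwrite("pics/v1.png",o)
from rig import *
im=capture("wrist");cv2.imwrite("pics/w0.png",im[:,:,::-1]);print(get_calibration("wrist"))
for q in ["viewer","flap","pull_bar","lever"]:
    print(q,[(np.round(d["extent"]).tolist(),round(d["score"],2)) for d in recognise("wrist",q)[:2]])
```

```text
{'camera_matrix': array([[331.53341386,   0.        , 322.18494202],
       [  0.        , 331.53341386, 237.63586844],
       [  0.        ,   0.        ,   1.        ]]), 'T_tool_cam': array([[-2.82542230e-04, -9.63591014e-01, -2.67380401e-01,
         7.31749627e-02],
       [ 9.99999692e-01, -7.65796829e-05, -7.80725318e-04,
         9.71964866e-04],
       [ 7.31823994e-04, -2.67380539e-01,  9.63590739e-01,
        -1.50777733e-01],
       [ 0.00000000e+00,  0.00000000e+00,  0.00000000e+00,
         1.00000000e+00]])}
viewer [([221.0, 202.0, 157.0, 157.0], 0.75), ([162.0, 238.0, 36.0, 80.0], 0.75)]
flap [([213.0, 220.0, 140.0, 119.0], 0.81)]
pull_bar [([160.0, 234.0, 39.0, 84.0], 0.88)]
lever [([182.0, 152.0, 50.0, 36.0], 0.66)]
```

View pics/v1.png

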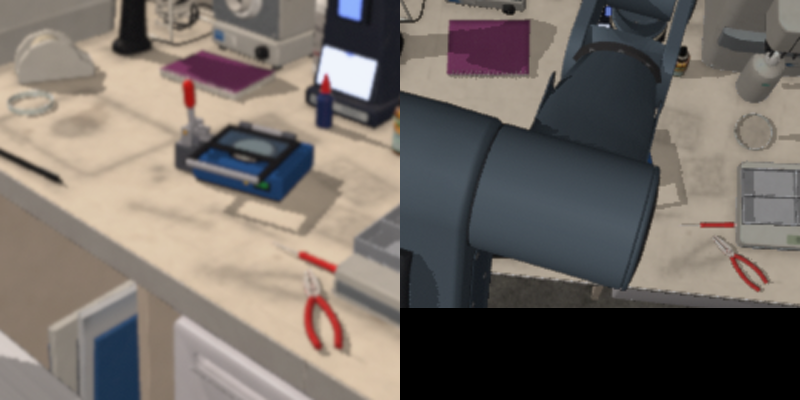

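View pics/w0.png

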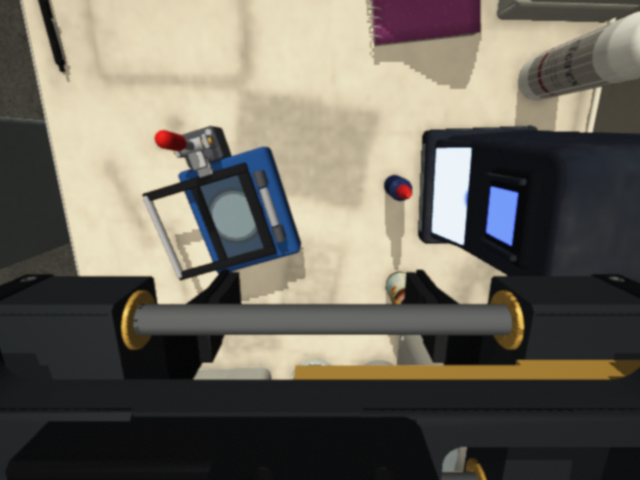

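```bash
cat > h.py <<'E'
from rig import *
import numpy as np,cv2
from scipy.optimize import least_squares
def proj(P,c,st=None):
    k=get_calibration(c);P=np.atleast_2d(P)
    if c=="wrist":
        T=np.eye(4);T[:3,:3]=st["tcp_rot"];T[:3,3]=st["position"];W=np.linalg.inv(T@np.array(k["T_tool_cam"]))
    else: W=np.array(k["world_to_cam"])
    q=P@W[:3,:3].T+W[:3,3];q=q@np.array(k["camera_matrix"]).T
    return q[:,:2]/q[:,2:]
def R(y): return np.array([[np.cos(y),-np.sin(y),0],[np.sin(y),np.cos(y),0],[0,0,1]])
def w(p,v): return np.array([v[0],v[1],0])+np.atleast_2d(p)/1000@R(v[2]).T
def tip(a,r=61): return [-15,78+r*np.sin(a),54+r*np.cos(a)]
E
python3 - <<'E'
from h import *
st=read_state()
L=[[-83,50,48],[-83,-50,48],[50,60,36],[50,-60,36],[-50,60,36]];U=np.array([[147,195],[183,277],[270,147],[299,250],[180,178],[162,138]])
L2=[[-83,50,45],[-83,-50,45],[50,-60,36]];U2=np.array([[312.8,277.8],[356,288],[388,271],[313,229]])
def f(v):
    return np.r_[(proj(w(L+[tip(v[3])],v),"wrist",st)-U).ravel(),(proj(w(L2+[tip(v[3])],v),"scene")-U2).ravel()]
r=least_squares(f,[.5,.1,.3,.1],loss="soft_l1",x_scale=[.1,.1,.1,.1]);v=r.x
print(v,np.round(f(v).reshape(-1,2),1))
print("bar",w([-83,0,45],v),"grip",w(tip(v[3],46),v),"box",w([[50,60,0],[-50,-60,0]],v))
E
```

```text
[5.39615743e-01 5.02854116e-04 2.80833663e-01 1.35685968e-01] [[-1.6 -0.6]
 [ 0.3  5.1]
 [-1.7 -0.1]
 [ 3.9  4.9]
 [-3.3 -3.4]
 [ 0.6 -0.3]
 [-0.7 -1.2]
 [ 2.5  1.2]
 [ 3.5 -4.7]
 [ 0.4 -0.9]]
bar [[ 0.45986729 -0.02250116  0.045     ]] grip [[0.50186056 0.07726849 0.0995772 ]] box [[ 0.57102757  0.07201017  0.        ]
 [ 0.50820391 -0.07100447  0.        ]]
```

```bash
python3 -m inch '[{"dx":-20,"dy":-35,"turn":-0.1},{"dx":-40,"dy":-70,"turn":-0.2},{"dx":-53,"dy":-90,"turn":-0.28},{"dx":-53,"dy":-90,"turn":-0.28},{"dx":-53,"dy":-90,"turn":-0.28}]'
python3 - <<'E'
from h import *
import pickle
st=read_state();im=capture("wrist");cv2.imwrite("pics/w1.png",im[:,:,::-1]);pickle.dump(st,open("st1.p","wb"));print(st["position"],st["tcp_rot"])
for q in ["viewer","flap","pull_bar","lever","lens_blank0"]:
    print(q,[(np.round(d["extent"]).tolist(),round(d["score"],2)) for d in recognise("wrist",q)[:2]])
cv2.imwrite("pics/v2.png",cv2.resize(im[:300,60:460,::-1],(800,600),interpolation=cv2.INTER_CUBIC))
E
```

```text
[6.24959718e-01 3.67341668e-05 2.33523254e-01] [[-2.24492016e-06  9.99999999e-01 -5.30460242e-05]
 [ 1.00000000e+00  2.24472163e-06 -3.74252936e-06]
 [-3.74241029e-06 -5.30460326e-05 -9.99999999e-01]]
viewer [([224.0, 203.0, 156.0, 155.0], 0.77)]
flap [([211.0, 220.0, 136.0, 118.0], 0.7)]
pull_bar [([161.0, 236.0, 35.0, 81.0], 0.96)]
lever [([183.0, 152.0, 54.0, 38.0], 0.95)]
lens_blank0 []invalid input
```

View pics/v2.png

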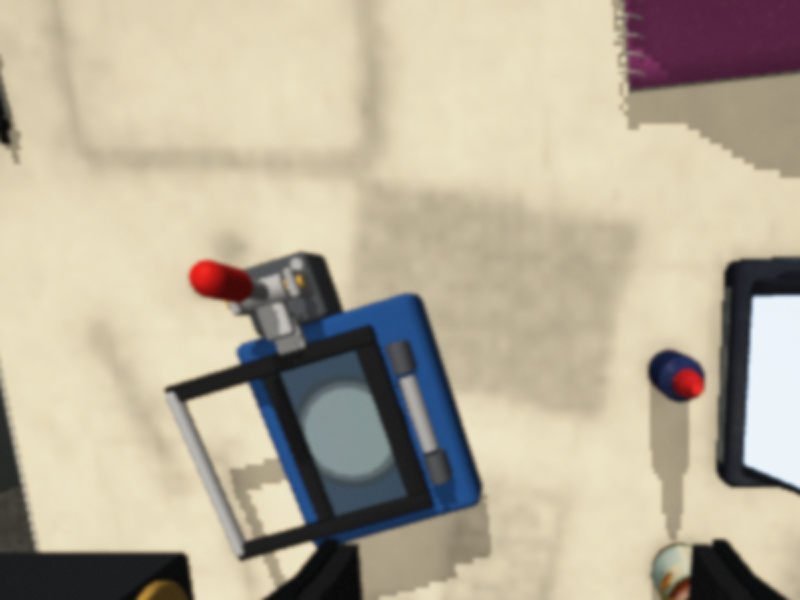

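Unmoved (the call was refused as invalid). I'll include every key in the rows.

```bash
python3 -m inch '[{"gripper":100,"dx":-20,"dy":-35,"dz":0,"turn":-0.1},{"gripper":100,"dx":-40,"dy":-70,"dz":0,"turn":-0.2},{"gripper":100,"dx":-53,"dy":-90,"dz":0,"turn":-0.28},{"gripper":100,"dx":-53,"dy":-90,"dz":0,"turn":-0.28},{"gripper":100,"dx":-53,"dy":-90,"dz":0,"turn":-0.28}]'
python3 - <<'E'
from h import *
import pickle
st=read_state();im=capture("wrist");cv2.imwrite("pics/w1.png",im[:,:,::-1]);pickle.dump(st,open("st1.p","wb"));print(st["position"],st["tcp_rot"])
for q in ["viewer","flap","pull_bar","lever","lens_blank0"]:
    print(q,[(np.round(d["extent"]).tolist(),round(d["score"],2)) for d in recognise("wrist",q)[:2]])
E
```

```text
time_s: 1.85
position: [0.5356, -0.0533, 0.234]
tcp_rot: [[-0.274, 0.962, 0.002], [0.962, 0.274, -0.0], [-0.0, 0.002, -1.0]]
force: [0.4, 0.5, -0.0]
opening: 1.0
[ 0.5355822  -0.05325566  0.23399858] [[-2.74115699e-01  9.61695144e-01  1.74157563e-03]
 [ 9.61696592e-01  2.74116151e-01 -2.16401387e-05]
 [-4.98205223e-04  1.66893544e-03 -9.99998483e-01]]
viewer [([318.0, 134.0, 139.0, 175.0], 0.7), ([254.0, 162.0, 11.0, 96.0], 0.47)]
flap [([314.0, 162.0, 133.0, 110.0], 0.78), ([254.0, 164.0, 14.0, 93.0], 0.26)]
pull_bar [([253.0, 165.0, 10.0, 94.0], 0.63)]
lever [([324.0, 78.0, 21.0, 58.0], 0.97)]
lens_blank0 [([319.0, 136.0, 139.0, 178.0], 0.44)]
```

Run:
```python
import cv2
im=cv2.imread("pics/w1.png")
cv2.imwrite("pics/v3.png",cv2.resize(im[30:255,180:480],(800,600),interpolation=cv2.INTER_CUBIC))
```

```text
(no output)
```

View pics/v3.png

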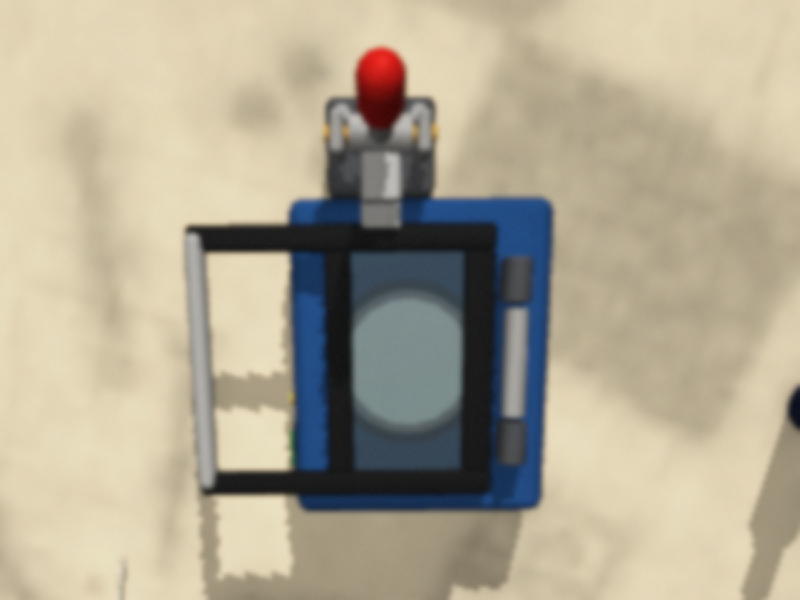

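Run:
```python
from h import *
import pickle
st=pickle.load(open("st1.p","rb"))
L=[[50,60,36],[50,-60,36],[-50,60,36],[-50,-60,36],[-83,0,48],[35,0,48]]
U=np.array([[551,200],[540,507],[291,203],[300,508],[200,361],[514,361],[381,72]])/2.667+[180,30]
def f(v,full=1):
    return (proj(w(L+[tip(v[3],54)],v),"wrist",st)-U).ravel()
r=least_squares(f,[.54,0,.28,.1],x_scale=.1);v=r.x
print(v,np.round(f(v).reshape(-1,2),1))
np.save("v.npy",v)
T=lambda p:(st["tcp_rot"].T@(w(p,v)[0]-st["position"])*1000).round(1)
print("grip",w(tip(v[3],46),v),"in tool",T(tip(v[3],46)),"bar",w([-83,0,45],v),T([-83,0,45]),"yaw tool",np.arctan2(st["tcp_rot"][1,1],st["tcp_rot"][0,1]))
```

```text
[0.53722989 0.00248153 0.28229909 0.11450955] [[ 2.4 -2.2]
 [ 1.1  2.1]
 [-2.  -2.8]
 [-1.7  2.1]
 [-0.3  1.3]
 [ 0.6  0.7]
 [-0.   0. ]]
grip [[0.49963148 0.07826352 0.09969874]] in tool [136.4   1.3 134.2] bar [[ 0.45751524 -0.02063932  0.045     ]] [ 52.9 -66.5 188.9] yaw tool 0.2776709268124341
```

```bash
python3 -m inch '[{"gripper":60,"dx":45,"dy":1,"dz":0,"turn":0},{"gripper":60,"dx":90,"dy":1,"dz":0,"turn":0},{"gripper":60,"dx":136,"dy":1,"dz":10,"turn":0},{"gripper":60,"dx":136,"dy":1,"dz":45,"turn":0},{"gripper":60,"dx":136,"dy":1,"dz":80,"turn":0},{"gripper":60,"dx":136,"dy":1,"dz":110,"turn":0},{"gripper":60,"dx":136,"dy":1,"dz":130,"turn":0},{"gripper":60,"dx":136,"dy":1,"dz":141,"turn":0},{"gripper":60,"dx":136,"dy":1,"dz":141,"turn":0},{"gripper":60,"dx":136,"dy":1,"dz":141,"turn":0}]'
python3 - <<'E'
from h import *
im=capture("wrist");cv2.imwrite("pics/w2.png",im[:,:,::-1])
E
```

```text
time_s: 3.15
position: [0.4991, 0.0781, 0.093]
tcp_rot: [[-0.276, 0.961, 0.001], [0.961, 0.276, -0.0], [-0.0, 0.001, -1.0]]
force: [0.2, -0.7, 0.3]
opening: 0.601
```

View pics/w2.png

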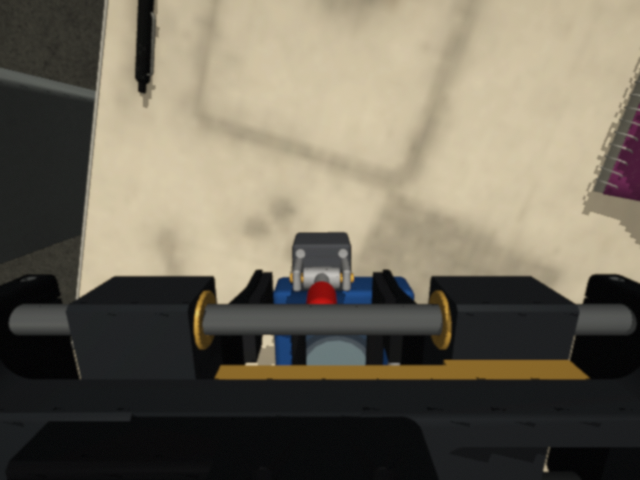

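```bash
python3 -m inch '[{"gripper":0,"dx":0,"dy":0,"dz":0,"turn":0},{"gripper":0,"dx":0,"dy":0,"dz":0,"turn":0},{"gripper":0,"dx":0,"dy":0,"dz":0,"turn":0},{"gripper":0,"dx":0,"dy":0,"dz":0,"turn":0},{"gripper":0,"dx":0,"dy":0,"dz":0,"turn":0},{"gripper":0,"dx":0,"dy":0,"dz":0,"turn":0}]'
python3 - <<'E'
import numpy as np
a0=.1145
for a in np.linspace(a0,1.53,12)[1:]: print(round(a,2),round(46*(np.sin(a)-np.sin(a0)),1),round(46*(np.cos(a0)-np.cos(a)),1))
E
```

```text
time_s: 3.8
position: [0.4985, 0.078, 0.0926]
tcp_rot: [[-0.276, 0.961, 0.0], [0.961, 0.276, 0.0], [-0.0, 0.0, -1.0]]
force: [-0.8, 0.6, 1.0]
opening: 0.159
0.24 5.8 1.1
0.37 11.5 2.8
0.5 16.8 5.3
0.63 21.8 8.5
0.76 26.4 12.3
0.89 30.4 16.6
1.02 33.8 21.4
1.14 36.6 26.7
1.27 38.7 32.2
1.4 40.1 37.9
1.53 40.7 43.8
```

```bash
python3 -m inch '[{"gripper":0,"dx":5.8,"dy":0,"dz":1.1,"turn":0},{"gripper":0,"dx":11.5,"dy":0,"dz":2.8,"turn":0},{"gripper":0,"dx":16.8,"dy":0,"dz":5.3,"turn":0},{"gripper":0,"dx":21.8,"dy":0,"dz":8.5,"turn":0},{"gripper":0,"dx":26.4,"dy":0,"dz":12.3,"turn":0},{"gripper":0,"dx":26.4,"dy":0,"dz":12.3,"turn":0}]'
python3 -m inch '[{"gripper":0,"dx":4,"dy":0,"dz":4.3,"turn":0},{"gripper":0,"dx":7.4,"dy":0,"dz":9.1,"turn":0},{"gripper":0,"dx":10.2,"dy":0,"dz":14.4,"turn":0},{"gripper":0,"dx":12.3,"dy":0,"dz":19.9,"turn":0},{"gripper":0,"dx":12.3,"dy":0,"dz":19.9,"turn":0}]'
```

```text
time_s: 4.4
position: [0.4911, 0.1038, 0.0804]
tcp_rot: [[-0.277, 0.961, 0.001], [0.961, 0.277, -0.0], [-0.0, 0.0, -1.0]]
force: [-0.6, -0.9, 2.6]
opening: 0.16
time_s: 4.9
position: [0.4873, 0.1162, 0.06]
tcp_rot: [[-0.276, 0.961, -0.001], [0.961, 0.276, 0.001], [0.001, -0.0, -1.0]]
force: [-0.1, 5.3, 1.1]
opening: 0.145
```

```bash
python3 -m inch '[{"gripper":0,"dx":1.4,"dy":0,"dz":5.7,"turn":0},{"gripper":0,"dx":2,"dy":0,"dz":11.5,"turn":0},{"gripper":0,"dx":2.5,"dy":0,"dz":14,"turn":0},{"gripper":0,"dx":2.5,"dy":0,"dz":14,"turn":0}]'
python3 - <<'E'
from h import *
im=capture("wrist");cv2.imwrite("pics/w3.png",im[:,:,::-1]);im=capture("scene");cv2.imwrite("pics/s3.png",cv2.resize(im[180:330,240:440,::-1],(800,600),interpolation=cv2.INTER_CUBIC))
E
```

```text
time_s: 5.3
position: [0.4866, 0.1188, 0.0463]
tcp_rot: [[-0.276, 0.961, -0.001], [0.961, 0.276, 0.002], [0.002, -0.0, -1.0]]
force: [-0.5, 8.0, 2.3]
opening: 0.143
```

View pics/s3.png

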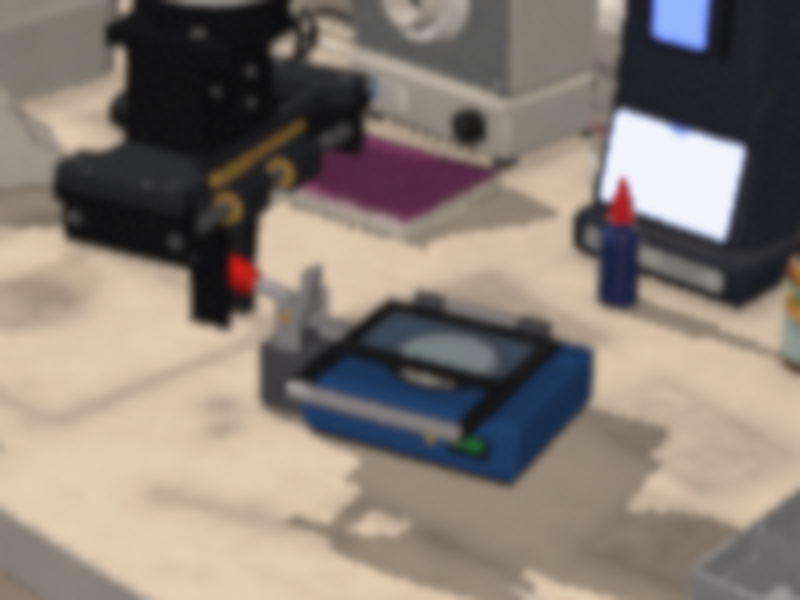

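Run:
```python
from h import *
v=np.load("v.npy");s=read_state()
print((proj(w([[-15,78,54],[-15,78,36],[-83,50,45],[-83,-50,45]],v),"scene")-[240,180])*4)
for a in [1.1,1.2,1.3,1.4,1.5]: print(a,((proj(w([tip(a,25),tip(a,46)],v),"scene")-[240,180])*4).round().tolist())
gp=s["position"]+s["tcp_rot"]@[0,0,-.008]
print("grasp pt in viewer",(R(v[2]).T@(gp-[v[0],v[1],0]))*1000)
im=cv2.imread("pics/s3.png").astype(int);m=(im[:,:,2]>150)&(im[:,:,1]<70)&(im[:,:,0]<80);m[:,400:]=0;ys,xs=np.where(m);print(xs.min(),xs.max(),ys.min(),ys.max(),xs.mean(),ys.mean())
i=xs>xs.max()-4;print(ys[i].mean())
```

```text
[[302.28033326 303.92563285]
 [302.45027522 335.26883052]
 [282.11173096 386.78093003]
 [467.74619709 437.06973589]]
1.1 [[265.0, 275.0], [234.0, 251.0]]
1.2 [[263.0, 278.0], [231.0, 257.0]]
1.3 [[262.0, 282.0], [228.0, 264.0]]
1.4 [[261.0, 286.0], [227.0, 272.0]]
1.5 [[261.0, 290.0], [226.0, 279.0]]
grasp pt in viewer [-16.26550054 125.84353775  54.40763867]
232 255 259 285 243.0824295010846 272.5726681127983
275.1666666666667
```

```bash
python3 -m inch '[{"gripper":40,"dx":0,"dy":0,"dz":0,"turn":0},{"gripper":50,"dx":0,"dy":0,"dz":0,"turn":0},{"gripper":50,"dx":0,"dy":0,"dz":-20,"turn":0},{"gripper":50,"dx":0,"dy":0,"dz":-50,"turn":0},{"gripper":0,"dx":0,"dy":0,"dz":-50,"turn":0},{"gripper":0,"dx":0,"dy":0,"dz":-50,"turn":0},{"gripper":0,"dx":0,"dy":0,"dz":-50,"turn":0},{"gripper":0,"dx":0,"dy":0,"dz":-50,"turn":0},{"gripper":0,"dx":0,"dy":0,"dz":-50,"turn":0}]'
python3 -m inch '[{"gripper":0,"dx":0,"dy":0,"dz":7,"turn":0},{"gripper":0,"dx":0,"dy":0,"dz":12,"turn":0},{"gripper":0,"dx":0,"dy":0,"dz":15,"turn":0},{"gripper":0,"dx":0,"dy":0,"dz":17,"turn":0},{"gripper":0,"dx":0,"dy":0,"dz":17,"turn":0}]'
```

```text
time_s: 6.3
position: [0.4864, 0.1175, 0.0955]
tcp_rot: [[-0.276, 0.961, -0.002], [0.961, 0.276, -0.0], [0.0, -0.002, -1.0]]
force: [0.2, -0.1, -0.3]
opening: 0.132
time_s: 6.8
position: [0.4867, 0.1176, 0.0789]
tcp_rot: [[-0.277, 0.961, -0.001], [0.961, 0.277, -0.0], [0.0, -0.001, -1.0]]
force: [-0.1, -0.4, -0.1]
opening: 0.006
```

```bash
for i in 1 2; do python3 -m inch '[{"gripper":0,"dx":0,"dy":0,"dz":1,"turn":0},{"gripper":0,"dx":0,"dy":0,"dz":2,"turn":0},{"gripper":0,"dx":0,"dy":0,"dz":2,"turn":0}]' | grep -E "pos|force"; done
```

```text
position: [0.487, 0.1176, 0.0774]
force: [-0.6, 0.3, -0.1]
position: [0.4871, 0.1177, 0.0759]
force: [-1.3, 0.1, 5.8]
```

```bash
python3 -m inch '[{"gripper":0,"dx":0,"dy":0,"dz":1,"turn":0},{"gripper":0,"dx":0,"dy":0,"dz":1.5,"turn":0},{"gripper":0,"dx":0,"dy":0,"dz":1.5,"turn":0}]' | grep -E "pos|force"; 
python3 -m inch '[{"gripper":20,"dx":0,"dy":0,"dz":-30,"turn":0},{"gripper":30,"dx":0,"dy":0,"dz":-70,"turn":0},{"gripper":30,"dx":-30,"dy":-20,"dz":-90,"turn":0},{"gripper":30,"dx":-75,"dy":-45,"dz":-90,"turn":0},{"gripper":30,"dx":-120,"dy":-65,"dz":-90,"turn":0},{"gripper":30,"dx":-135,"dy":-67,"dz":-90,"turn":0},{"gripper":30,"dx":-135,"dy":-67,"dz":-90,"turn":0}]'
python3 - <<'E'
from h import *
import pickle
st=read_state();im=capture("wrist");pickle.dump(st,open("st4.p","wb"))
cv2.imwrite("pics/w4.png",im[:,:,::-1]);v=np.load("v.npy")
print((st["tcp_rot"].T@(w([-83,0,45],v)[0]-st["position"])*1000).round(1))
print(proj(w([[-83,50,45],[-83,-50,45],[-83,0,45]],v),"wrist",st))
E
```

```text
position: [0.4871, 0.1178, 0.0753]
force: [-2.6, 0.7, 13.1]
time_s: 8.4
position: [0.4606, -0.0332, 0.1641]
tcp_rot: [[-0.272, 0.962, 0.002], [0.962, 0.272, -0.001], [-0.001, 0.001, -1.0]]
force: [-0.7, -0.1, -0.6]
opening: 0.297
[ 13.1   0.3 119.1]
[[321.16511812 158.52738178]
 [322.06289536 276.19821821]
 [321.635842   220.22472797]]
```

View pics/w4.png

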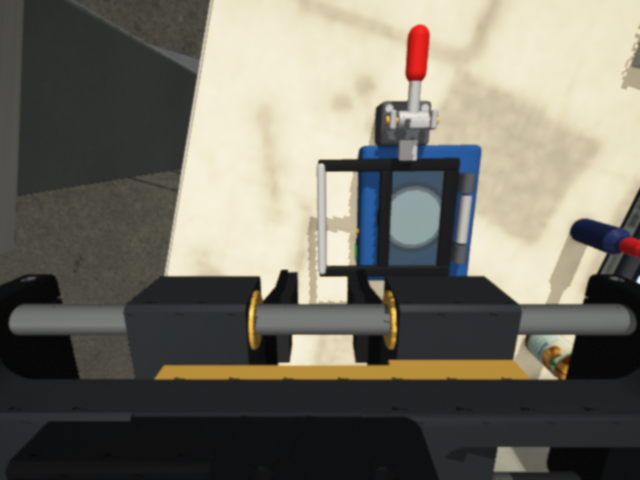

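```bash
python3 -m inch '[{"gripper":30,"dx":13,"dy":1,"dz":30,"turn":0},{"gripper":30,"dx":13,"dy":1,"dz":60,"turn":0},{"gripper":30,"dx":13,"dy":1,"dz":85,"turn":0},{"gripper":30,"dx":13,"dy":1,"dz":100,"turn":0},{"gripper":30,"dx":13,"dy":1,"dz":110,"turn":0},{"gripper":30,"dx":13,"dy":1,"dz":110,"turn":0}]' | grep -E "pos|force"
python3 -m inch '[{"gripper":30,"dx":0,"dy":0,"dz":8,"turn":0},{"gripper":30,"dx":0,"dy":0,"dz":17,"turn":0},{"gripper":30,"dx":0,"dy":0,"dz":17,"turn":0}]' | grep -E "pos|force"
```

```text
position: [0.4565, -0.0167, 0.0527]
force: [-0.1, 0.0, 1.5]
position: [0.4571, -0.0178, 0.0363]
force: [0.3, -0.1, 0.7]
```

```bash
python3 -m inch '[{"gripper":0,"dx":0,"dy":0,"dz":0,"turn":0},{"gripper":0,"dx":0,"dy":0,"dz":0,"turn":0},{"gripper":0,"dx":0,"dy":0,"dz":0,"turn":0},{"gripper":0,"dx":0,"dy":0,"dz":0,"turn":0},{"gripper":0,"dx":0,"dy":0,"dz":0,"turn":0}]'
python3 - <<'E'
from h import *
s=read_state();v=np.load("v.npy");print(s["force"],(R(v[2]).T@(s["position"]-[v[0],v[1],0]))*1000)
E
```

```text
time_s: 9.85
position: [0.456, -0.0181, 0.037]
tcp_rot: [[-0.277, 0.961, -0.002], [0.961, 0.277, -0.0], [0.001, -0.002, -1.0]]
force: [-3.8, -3.9, 1.3]
opening: 0.079
[-3.80109941 -3.91188643  1.3301363 ] [-83.75138816   2.82144576  36.99104581]
```

```bash
python3 -m inch '[{"gripper":0,"dx":0,"dy":0.1,"dz":-4,"turn":0},{"gripper":0,"dx":0,"dy":0.3,"dz":-8.2,"turn":0},{"gripper":0,"dx":0,"dy":0.6,"dz":-11.8,"turn":0},{"gripper":0,"dx":0,"dy":0.6,"dz":-11.8,"turn":0}]';python3 - <<'E'
import numpy as np
for a in np.r_[np.arange(.1,1.5,.1),1.5,1.5708]: print(round(a,2),round(118*(1-np.cos(a)),1),round(118*np.sin(a),1))
E
```

```text
time_s: 10.25
position: [0.4566, -0.018, 0.049]
tcp_rot: [[-0.277, 0.961, -0.002], [0.961, 0.277, -0.0], [0.0, -0.002, -1.0]]
force: [-4.0, -5.1, -0.7]
opening: 0.08
0.1 0.6 11.8
0.2 2.4 23.4
0.3 5.3 34.9
0.4 9.3 46.0
0.5 14.4 56.6
0.6 20.6 66.6
0.7 27.7 76.0
0.8 35.8 84.6
0.9 44.7 92.4
1.0 54.2 99.3
1.1 64.5 105.2
1.2 75.2 110.0
1.3 86.4 113.7
1.4 97.9 116.3
1.5 109.7 117.7
1.57 118.0 118.0
```

```bash
python3 -m inch '[{"gripper":0,"dx":0,"dy":0.7,"dz":-5.8,"turn":0},{"gripper":0,"dx":0,"dy":1.8,"dz":-11.6,"turn":0},{"gripper":0,"dx":0,"dy":3.1,"dz":-17.4,"turn":0},{"gripper":0,"dx":0,"dy":4.7,"dz":-23.1,"turn":0},{"gripper":0,"dx":0,"dy":6.6,"dz":-28.7,"turn":0},{"gripper":0,"dx":0,"dy":8.7,"dz":-34.2,"turn":0},{"gripper":0,"dx":0,"dy":11.1,"dz":-39.6,"turn":0},{"gripper":0,"dx":0,"dy":13.8,"dz":-44.8,"turn":0},{"gripper":0,"dx":0,"dy":13.8,"dz":-44.8,"turn":0}]'
```

```text
time_s: 11.15
position: [0.4701, -0.014, 0.0941]
tcp_rot: [[-0.277, 0.961, -0.002], [0.961, 0.277, -0.0], [0.0, -0.002, -1.0]]
force: [-4.4, -3.9, 2.3]
opening: 0.079
```

```bash
python3 -m inch '[{"gripper":0,"dx":0,"dy":3,"dz":-5.1,"turn":0},{"gripper":0,"dx":0,"dy":6.2,"dz":-10,"turn":0},{"gripper":0,"dx":0,"dy":9.6,"dz":-14.8,"turn":0},{"gripper":0,"dx":0,"dy":13.3,"dz":-19.4,"turn":0},{"gripper":0,"dx":0,"dy":17.3,"dz":-23.8,"turn":0},{"gripper":0,"dx":0,"dy":21.4,"dz":-28,"turn":0},{"gripper":0,"dx":0,"dy":25.8,"dz":-32,"turn":0},{"gripper":0,"dx":0,"dy":30.3,"dz":-35.8,"turn":0},{"gripper":0,"dx":0,"dy":35,"dz":-39.4,"turn":0},{"gripper":0,"dx":0,"dy":39.8,"dz":-42.7,"turn":0},{"gripper":0,"dx":0,"dy":39.8,"dz":-42.7,"turn":0}]'
```

```text
time_s: 12.25
position: [0.5096, -0.0026, 0.1373]
tcp_rot: [[-0.277, 0.961, 0.0], [0.961, 0.277, 0.0], [-0.0, 0.0, -1.0]]
force: [-4.2, -1.8, 5.9]
opening: 0.08
```

```bash
python3 -m inch '[{"gripper":0,"dx":0,"dy":5.1,"dz":-3.3,"turn":0},{"gripper":0,"dx":0,"dy":10.3,"dz":-6.3,"turn":0},{"gripper":0,"dx":0,"dy":15.6,"dz":-8.9,"turn":0},{"gripper":0,"dx":0,"dy":21,"dz":-11.2,"turn":0},{"gripper":0,"dx":0,"dy":26.5,"dz":-13.2,"turn":0},{"gripper":0,"dx":0,"dy":32.2,"dz":-14.9,"turn":0},{"gripper":0,"dx":0,"dy":37.9,"dz":-16.4,"turn":0},{"gripper":0,"dx":0,"dy":43.7,"dz":-17.5,"turn":0},{"gripper":0,"dx":0,"dy":49,"dz":-18.4,"turn":0},{"gripper":0,"dx":0,"dy":53.5,"dz":-18.9,"turn":0},{"gripper":0,"dx":0,"dy":53.5,"dz":-18.9,"turn":0}]'
python3 - <<'E'
from h import *
s=read_state();v=np.load("v.npy");print(s["force"],(R(v[2]).T@(s["position"]-[v[0],v[1],0]))*1000)
E
```

```text
time_s: 13.35
position: [0.5613, 0.0124, 0.1548]
tcp_rot: [[-0.276, 0.961, 0.0], [0.961, 0.276, 0.001], [0.001, 0.0, -1.0]]
force: [-1.4, 2.3, 2.9]
opening: 0.079
[-1.37690316  2.30470506  2.88093785] [ 25.88841315   2.78872765 154.79500234]
```

```bash
python3 -m inch '[{"gripper":0,"dx":0,"dy":3.5,"dz":-0.2,"turn":0},{"gripper":0,"dx":0,"dy":6.5,"dz":-0.2,"turn":0},{"gripper":0,"dx":0,"dy":8.7,"dz":-0.3,"turn":0},{"gripper":0,"dx":0,"dy":8.7,"dz":-0.3,"turn":0},{"gripper":0,"dx":0,"dy":8.7,"dz":-0.3,"turn":0}]'
python3 - <<'E'
from h import *
s=read_state();v=np.load("v.npy");print(s["force"],(R(v[2]).T@(s["position"]-[v[0],v[1],0]))*1000)
im=capture("scene");cv2.imwrite("pics/s5.png",cv2.resize(im[120:330,260:540,::-1],(800,600),interpolation=cv2.INTER_CUBIC))
print((proj(w([[35,50,163],[35,-50,163],[35,-50,45],[35,50,45],[50,-60,36],[-50,-60,36],[-50,60,36]],v),"scene")-[260,120])*2.857)
W=[[.456,-.0181,.037],[.4566,-.018,.049],[.4701,-.014,.0941],[.5096,-.0026,.1373],[.5613,.0124,.1548],s["position"]]
P=(np.array(W)-[v[0],v[1],0])@R(v[2])*1000;print(P.round(1))
r=least_squares(lambda c:np.hypot(P[:,0]-c[0],P[:,2]-c[1])-118,[35,37]);print(r.x,r.fun)
E
```

```text
time_s: 13.85
position: [0.5688, 0.0145, 0.1551]
tcp_rot: [[-0.276, 0.961, -0.001], [0.961, 0.276, 0.0], [0.001, -0.001, -1.0]]
force: [-0.7, 4.6, 0.1]
opening: 0.077
[-0.72379687  4.61117778  0.0942026 ] [ 33.67857847   2.72737505 155.11916022]
[[227.64102721 231.52717644]
 [358.1037062  256.68352853]
 [350.49915254 411.98014077]
 [225.62708682 381.74644372]
 [371.31031743 418.06659731]
 [312.02984157 477.76750299]
 [156.10671877 436.28855704]]
[[-83.7   2.9  37. ]
 [-83.1   2.8  49. ]
 [-69.1   2.9  94.1]
 [-28.    2.8 137.3]
 [ 25.9   2.8 154.8]
 [ 33.7   2.7 155.1]]
[34.26157787 37.09095406] [ 0.00950719  0.00781815  0.0092547  -0.04936222  0.00705705  0.02964601]
```

View pics/s5.png

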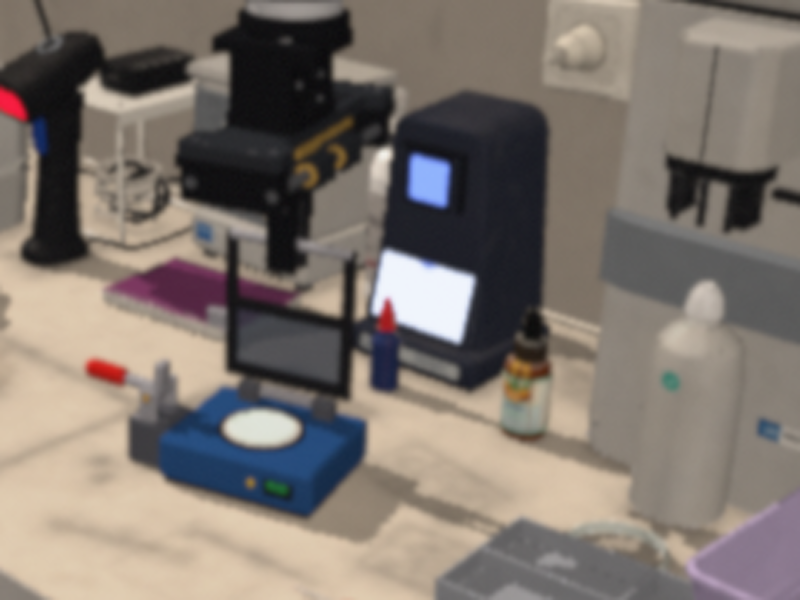

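```bash
python3 -m inch '[{"gripper":0,"dx":0,"dy":0.6,"dz":0,"turn":0},{"gripper":0,"dx":0,"dy":0.6,"dz":0,"turn":0},{"gripper":0,"dx":0,"dy":0.6,"dz":0,"turn":0},{"gripper":0,"dx":0,"dy":0.6,"dz":0,"turn":0},{"gripper":0,"dx":0,"dy":0.6,"dz":0,"turn":0}]'
python3 - <<'E'
from h import *
s=read_state();v=np.load("v.npy");print((R(v[2]).T@(s["position"]-[v[0],v[1],0]))*1000,abs(s["qvel"]).max())
print(hand_in())
E
```

```text
time_s: 14.4
position: [0.5694, 0.0146, 0.1551]
tcp_rot: [[-0.276, 0.961, -0.001], [0.961, 0.276, 0.0], [0.001, -0.001, -1.0]]
force: [-1.5, 4.7, -1.4]
opening: 0.078
[ 34.23432178   2.70163935 155.12063686] 0.12608842852686142
the job is handed in; nothing more can be done
None
```

The clamp lever is fully open, and the flap stands upright at its balance point with the gripper still holding the bar. I handed in at 14.4 s.

- **Lever:** I pinched the grip and swung it outward. I then pressed down on it with closed fingers until it held at its stop: the reaction reached 13 N with almost no movement, at the height expected for 1.5 rad.
- **Flap:** I gripped the bar only after the lever was open and swung it along its 118 mm arc. A circle fitted to the measured arm positions left errors under 0.05 mm. The bar ended within about 0.03 mm of plumb on that fit, but the arc itself was commanded at 118 mm, so the fit is not fully independent.
- **Last readings:** The gripper was still closed on the bar (about 7 mm opening), the arm was at rest, and contact forces were about 5 N or less. The last scene picture shows the flap upright and the lever out. That picture came just before a final 0.6 mm adjustment.
- **Disagreements:**
  - The estimate from the camera images put plumb about 0.7 mm further on (about 0.006 rad), and I went with the arm's measurement.
  - A side force of about 5 N, mostly along the bar, remained.
- **Other items:** I did not re-check the lens blank, screwdriver and pliers in a final picture, but the arm did not go near where I saw them. My first move command was refused as invalid and moved nothing.

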